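# Clear the broken fretwork plaque from the carving board

## Task

One of the three fretwork plaques clamped on the carving board has lost a corner. Slide the clamp bar fully back by its black knob, take the broken plaque off and drop it into the wooden reject crate so that it lies flat on the crate floor beside the old reject, the same face up and its long side running straight across the crate like that one's. Then slide the clamp bar fully home again; leave the two whole plaques where they lie.

Things in the scene. Friction and masses are not known exactly. Their poses are not given: they have to be found in the camera images.
- board: Fixed wooden carving board, 270 (its x) x 360 mm (its y), top 25 mm above the table. Origin on the table 105 mm from its near edge, x away from the robot at yaw 0, z up. Fence 16 mm high, its face at x = -46 mm; three plaques, centres at about x = 0, y = -110, 0, 110 mm, lengths along x, gaps 50 mm; then the clamp bar; a fixed batten 34 mm high at x = 141 to 163 mm. A pencil lies before the fence.
- clamp (a joint): Clamp bar position (m) along the board's x: 0 fully home, 0.045 fully back. Bar 360 mm long along the board's y, 30 mm wide, top 56 mm above the table. Its steel lip, 46.5 to 54.5 mm above the table, overlaps the plaques' far ends by about 10 mm at 0, 2.5 mm above them: they cannot be lifted out until the bar is back. Stays where left; about 2 N moves it.
- clamp_knob (a point): Centre of the black knob on the middle of the clamp bar: an upright cylinder of 26 mm diameter and 28 mm height, from 64 to 92 mm above the table, on a neck of 16 mm diameter and 8 mm height. The point is at 78 mm. Axes as the board's; moves with the bar.
- reject: The broken plaque: pale wood, an open knot of bars 84 mm (its x) x 60 mm (its y) x 18 mm thick, on the board in any of the three places. The corner loop (24 x 25 mm) at its -x, +y corner (beside the fence) is missing. Origin at the middle of its underside, z up. Its sides at y = -30 and 30 mm are solid and parallel for 18 mm either way from the middle: grip there, across y.
- whole_a: Whole plaque, same 84 x 60 x 18 mm knot with all four corner loops. Origin at the middle of its underside, x along its length.
- whole_b: The other whole plaque, alike.
- crate: Open wooden reject crate fixed on the table, outside 226 mm (its x) by 116 mm (its y) by 60 mm high, walls and floor 8 mm, so inside 210 by 100 mm. Origin at the centre of its underside, z up. The old reject lies at its -x end, around x = -70 mm; the rest of the floor, x = -35 to 105 mm, is free.
- old_reject: The old reject in the crate: the same knot with two corner loops missing, its 84 mm length across the crate (along the crate's y). Origin at the middle of its underside, x along its length.
Things that resemble listed ones, but are neither listed nor needed, are in the scene too. What is shaped like the reject but purple is not meant. What is shaped like the old_reject but pink is not meant.

How it is judged:
By the outcome, as a careful person would: the job done as asked, in the order asked, and still so for the second after the job is handed in, with the robot touching nothing.
It also fails if it takes over 56 s, if anything falls off the work surface, if the arm or the gripper's body presses on something with over 40 N, if the wrist force passes 120 N, or if a joint passes its speed limit or range.

## Robot

A 6-joint arm with a two-finger parallel gripper is mounted at the origin on the work surface. World frame = base frame: x ahead of the robot, y to its left, z up, the work surface at z = 0. Lengths are in m, angles in degrees, forces in N, time in s.
With the tool pointing down it reaches from about 0.25 to 0.725 m from the base axis. Payload 9.7 kg.
Tool frame: the origin (TCP) lies between the finger pads; the fingertips stand bot.tcp_to_tips ahead of it and the grasp point (between the pads) lies 2 mm behind it (bot.tcp_to_tips is the distance from the TCP to the fingertips, in m); z points along the fingers, y is the line along which they close (so a half turn about z gives the same grasp; the last joint's range is limited). The gripper opens to 85 mm and grips with 20 to 120 N. Pads are 22 mm wide; open, the fingers measure 114 mm over their backs; the gripper's body (76 mm by 85 mm) begins 54 mm behind the grasp point. The pads swing forward as they close: fully open they stand 13 mm farther back than shut.
Start: joints at [70.073, 4.979, 10.078, 95.1, 0, 90], TCP at [0.187, 0.517, 0.248] pointing down, gripper open.
Joint ranges: [-179.16, 179.16], [-48.56, 103.87], [-65.8, 70.77], [-126.05, 130.52], [-82.76, 87.17], [-180, 180]. Speed limits (degrees/s): [127.2, 127.2, 147.25, 180, 180, 180].

## Interface

Orientations are given as [roll, pitch, yaw] about the fixed x, y, z axes, in that order (R = Rz(yaw) Ry(pitch) Rx(roll)).
In Python, from workcell import sensors, camera, camera_params, bot gives the robot as it stands.
- The arm moves only by the tool apply_moves, never from a script. Its argument "motion" is a list of rows, each an object with "jaw": the opening, from -1 (shut) to 1 (fully open); "xyz": the shift along the tool's x, y, z in mm, a list of three; "twist": the turn about the tool's z in rad. A call has 1 to 5 rows; each row is the pose to reach, as a shift and turn from the pose commanded when the call began, along the tool's axes at that moment; what a row does not reach only later rows make up. A row lasts 1/8 s, in which the tool goes at most 62.5 mm and 10.7 degrees, less where a joint would pass 70% of its speed; a pose out of reach is approached as far as the arm can. A call with a gripper value outside its range is refused whole. The fingers move at their own pace and stop on an object; "grip_force" is the grip in N (left out, the last holds). Time passes only in rows, so rows that repeat a pose let the fingers close. It gives the time, the measured TCP pose, the force, the opening and the grip force at its end, in the units of the state.
- sensors.get_obs(): the state, without advancing time (a new reading comes with each control period).
- camera(name): name is "scene" or "top" or "wrist"; returns (picture, depth): 480x640x3 uint8, red, green, blue; 480x640 float32, m along the optical axis (not along the pixel's ray), 0 where there is no reading.
- camera_params(name): a dict with "mtx" (3x3 intrinsics, pixels), "k1" (the pictures are not rectified: a ray, as slopes to the right and down, at radius r is drawn at 1 + k1 r^2 times it, then the intrinsics apply), "rvec" (rotation vector, rad) and "tvec" (3), from world to camera coordinates, as OpenCV has them. Camera axes: x right, y down, z forward; pixel columns grow to the right and rows downward; lengths in m; the calibration is good to about 2 mm. A picture is of the moment at which its call begins: read the wrist's pose just before it. camera_params takes no time and is no camera call; for the wrist camera it gives the pose at the moment of the call.
- bot.job_done(): hands the job in; it is judged then, once.
The state is a dict: "time": time; "q": joint angles; "qd": joint speeds; "joint_efforts": joint torques, N m; "ee_pos": TCP position; "tcp_rot": TCP orientation; "wrist_force": force on the tool from outside, world axes, zero at the start; "torque": the same for the moment, N m; "opening": finger opening in m; "grasp_force": force on a finger pad.
Only numpy, scipy, OpenCV 4.12 (cv2) and the standard library are available. Lean on these libraries where they do the work, as an engineer would, in place of code of your own. Each camera call takes 0.05 s, during which the arm holds its last target. There are 200 camera calls.

## Working session

There is one attempt and no reset: what is moved stays moved. The work goes in short steps, Python scripts to look and compute and a tool call to move; the robot and the scene stay as the last step left them, time stands still between calls to the robot, and variables do not carry over. Pictures are saved under pics/ and viewed, at most 10 in all, crops included, and the job is handed in when it is done.

Besides the shell and the picture viewer there is one more tool, called after ">>>" by a JSON object that holds its "fn" and its "kwargs", one argument or row to a line. apply_moves: Moves the arm, as the interface text tells. Its arguments: {"type":"object","properties":{"motion":{"type":"array","items":{"type":"object","properties":{"jaw":{"type":"number"},"xyz":{"type":"array","items":{"type":"number"}},"twist":{"type":"number"}}}},"grip_force":{"type":"number"}},"required":["motion"]}

```bash
mkdir -p pics
cat > h.py <<'E'
import numpy as np, cv2
from workcell import sensors, camera, camera_params, bot
def P(n):
    p=camera_params(n); R=cv2.Rodrigues(np.array(p['rvec'],float))[0]
    return np.array(p['mtx'],float),float(p['k1']),R,np.array(p['tvec'],float).ravel()
def ray(c,uv):
    K,k,R,t=c; uv=np.atleast_2d(np.array(uv,float))
    d=np.array([0,0,0,0,0.]) ; d[0]=k
    n=cv2.undistortPoints(uv.reshape(-1,1,2),K,d).reshape(-1,2)
    return -R.T@t,(np.c_[n,np.ones(len(n))])@R
def atz(c,uv,z):
    o,d=ray(c,uv); return o+d*((z-o[2])/d[:,2])[:,None]
def proj(c,X):
    K,k,R,t=c; d=np.array([k,0,0,0,0.]); return cv2.projectPoints(np.array(X,float).reshape(-1,1,3),cv2.Rodrigues(R)[0],t,K,d)[0].reshape(-1,2)
def world(c,dep):
    v,u=np.mgrid[0:480,0:640]; o,d=ray(c,np.c_[u.ravel(),v.ravel()])
    return (o+d*dep.reshape(-1,1)).reshape(480,640,3)
def snap(n,f):
    c=P(n); im,dp=camera(n); cv2.imwrite(f'pics/{f}.png',im[:,:,::-1]); np.savez(f'pics/{f}.npz',d=dp,K=c[0],k=c[1],R=c[2],t=c[3]); return c,im,dp
def load(f):
    z=np.load(f'pics/{f}.npz'); return (z['K'],float(z['k']),z['R'],z['t']),cv2.imread(f'pics/{f}.png'),z['d']
E
python3 - <<'E'
from h import *
print(sensors.get_obs(),bot.tcp_to_tips)
for n in('scene','top','wrist'):
    c,_,d=snap(n,n+'0'); print(n,-c[2].T@c[3],c[2][2], (d>0).mean())
E
```

```text
{'time': 0.0, 'q': array([ 7.00731726e+01,  5.00962777e+00,  1.00333952e+01,  9.50992217e+01,
       -8.43381351e-04,  8.99997671e+01]), 'qd': array([-0.0619877 ,  0.01841807, -0.02124404,  0.17673726,  0.02309799,
       -0.06507198]), 'joint_efforts': array([-5.11631370e-04, -5.20392752e+01,  4.64803147e+01,  1.63529674e-02,
       -6.57482474e-05, -6.38039893e-06]), 'ee_pos': array([0.18738208, 0.5168694 , 0.2475877 ]), 'tcp_rot': array([-1.79924546e+02,  8.43073853e-04,  1.60073407e+02]), 'wrist_force': array([-0.96721349, -0.36292724, -0.56763761]), 'torque': array([0.0272257 , 0.01273862, 0.01887228]), 'grasp_force': 0.0, 'opening': 0.08522154819962192} 0.017
scene [ 1.10732786 -0.35745227  1.08759579] [-0.55896353  0.22379502 -0.79842067] 0.9960221354166666
top [ 0.21949225 -0.06968103  1.05663736] [ 0.21616912  0.01345237 -0.97626326] 0.995947265625
wrist [0.1125961  0.54317919 0.3733121 ] [ 0.29046236 -0.10646289 -0.95094546] 0.9961002604166667
```

View pics/top0.png

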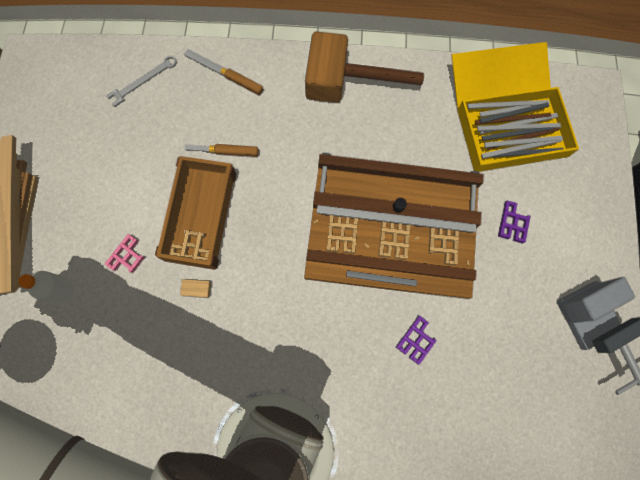

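View pics/scene0.png

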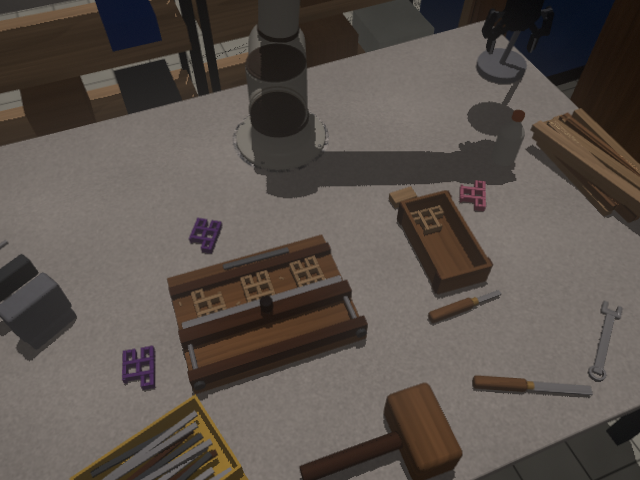

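Top view: three pale plaques at (342,235), (395,240), (444,245). Lookalikes are purple at (515,222) and (416,340), pink at (125,254), and the old reject at (190,245) in the crate. The one at (444,245) seems to lack its lower-left (fence, +y) corner, so it is my choice. I'll check it in a crop and measure.

Run:
```python
from h import *
for n in('top0','scene0'):
    c,im,d=load(n); W=world(c,d); hsv=cv2.cvtColor(im,cv2.COLOR_BGR2HSV)
    x,y,z=W[...,0],W[...,1],W[...,2]
    print(n)
    def rect(m,lab):
        p=W[m][:,:2].astype(np.float32)
        if len(p)<8: print(lab,len(p));return
        r=cv2.minAreaRect(p); print(lab,len(p),np.round(r[0],4),np.round(r[1],4),round(r[2],2),'zmed',round(float(np.median(W[...,2][m])),4))
    B=lambda x0,x1,y0,y1:(x>x0)&(x<x1)&(y>y0)&(y<y1)
    # image boxes from top view converted to world
    if n=='top0':
        bb=atz(c,[[395,230],[195,212],[400,205],[444,245],[342,235],[395,240]],.045);print(np.round(bb,3)); 
        b0,cr,kn=bb[0],bb[1],bb[2]
    nb=(np.hypot(x-b0[0],y-b0[1])<.25)
    rect((np.hypot(x-kn[0],y-kn[1])<.05)&(z>.085)&(z<.1),'knobtop')
    rect(nb&(z>.0525)&(z<.062)&(hsv[...,1]>60),'bar+batten')
    rect((np.hypot(x-cr[0],y-cr[1])<.16)&(z>.054)&(z<.07),'crate rim')
    rect((np.hypot(x-cr[0],y-cr[1])<.16)&(z>.02)&(z<.032),'old top')
    for i in(3,4,5):
        rect((np.hypot(x-bb[i][0],y-bb[i][1])<.06)&(z>.038)&(z<.0455),'plaque%d'%i)
c,im,d=load('top0'); a=cv2.resize(im[145:305,295:490],None,fx=4,fy=3.7,interpolation=cv2.INTER_CUBIC)
cv2.imwrite('pics/crop0.png',a[:600])
```

```text
top0
[[ 0.474 -0.22   0.045]
 [ 0.484  0.208  0.045]
 [ 0.53  -0.229  0.045]
 [ 0.448 -0.325  0.045]
 [ 0.455 -0.109  0.045]
 [ 0.452 -0.221  0.045]]
knobtop 124 [ 0.5207 -0.2229] [0.0244 0.0234] 5.08 zmed 0.0912
bar+batten 3593 [ 0.5633 -0.2245] [0.3578 0.116 ] 86.89 zmed 0.0564
crate rim 1292 [0.4878 0.2075] [0.1232 0.227 ] 84.8 zmed 0.0588
old top 1081 [0.484  0.1963] [0.1997 0.3041] 61.51 zmed 0.0245
plaque3 717 [ 0.4373 -0.3258] [0.0784 0.0972] 87.0 zmed 0.0412
plaque4 862 [ 0.4465 -0.1082] [0.0866 0.1018] 86.06 zmed 0.0413
plaque5 836 [ 0.4425 -0.2212] [0.0878 0.1004] 85.41 zmed 0.0412
scene0
knobtop 132 [ 0.5202 -0.2231] [0.0242 0.0264] 70.89 zmed 0.0912
bar+batten 4190 [ 0.5657 -0.2262] [0.3597 0.1584] 87.56 zmed 0.0572
crate rim 1210 [0.4851 0.2068] [0.1264 0.2326] 85.17 zmed 0.0593
old top 1134 [0.4879 0.202 ] [0.2156 0.3031] 61.85 zmed 0.0253
plaque3 574 [ 0.4322 -0.324 ] [0.0775 0.0854] 86.85 zmed 0.042
plaque4 657 [ 0.4403 -0.1096] [0.0841 0.0898] 84.64 zmed 0.0422
plaque5 641 [ 0.4365 -0.2208] [0.0834 0.0885] 88.88 zmed 0.0423
```

View pics/crop0.png

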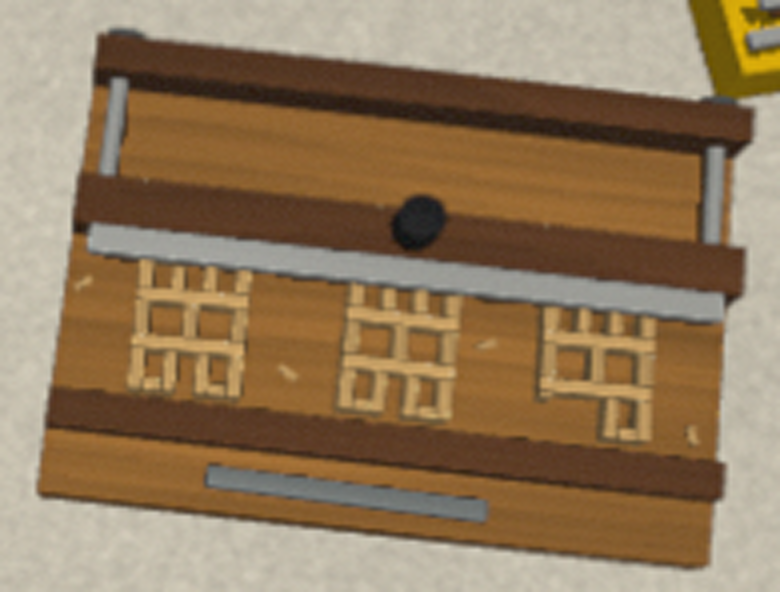

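The crop shows the right-hand plaque (crop 600,370; full picture 444,245) missing its lower-left loop, the -x,+y corner. The other two have all four loops, so the choice stands. Moving over the board.

>>> {"fn": "apply_moves", "kwargs": {
  "motion": [
    {"xyz":[-38,-45,0],"twist":0,"jaw":1},
    {"xyz":[-76,-90,0],"twist":0,"jaw":1},
    {"xyz":[-114,-135,0],"twist":0,"jaw":1},
    {"xyz":[-152,-180,0],"twist":0,"jaw":1},
    {"xyz":[-190,-225,0],"twist":0,"jaw":1}
  ],
  "grip_force": 30
}}

```text
time: 0.78
ee_pos: [0.2895, 0.2391, 0.2482]
tcp_rot: [180.0, 0.0, 160.1]
wrist_force: [1.4, 0.7, -0.5]
opening: 0.0855
grasp_force: 0.0
```

>>> {"fn": "apply_moves", "kwargs": {
  "motion": [
    {"xyz":[-38,-45,0],"twist":0,"jaw":1},
    {"xyz":[-76,-90,0],"twist":0,"jaw":1},
    {"xyz":[-114,-135,0],"twist":0,"jaw":1},
    {"xyz":[-152,-180,0],"twist":0,"jaw":1},
    {"xyz":[-190,-225,0],"twist":0,"jaw":1}
  ]
}}

```text
time: 1.4
ee_pos: [0.3915, -0.0375, 0.2484]
tcp_rot: [180.0, 0.0, 160.1]
wrist_force: [2.2, 1.2, 0.6]
opening: 0.0855
grasp_force: 0.0
```

>>> {"fn": "apply_moves", "kwargs": {
  "motion": [
    {"xyz":[-38,-45,0],"twist":-0.08,"jaw":1},
    {"xyz":[-76,-90,0],"twist":-0.16,"jaw":1},
    {"xyz":[-114,-135,0],"twist":-0.24,"jaw":1},
    {"xyz":[-148,-175,0],"twist":-0.297,"jaw":1},
    {"xyz":[-148,-175,0],"twist":-0.297,"jaw":1}
  ]
}}

```text
time: 2.02
ee_pos: [0.4711, -0.2532, 0.2464]
tcp_rot: [180.0, -0.1, 176.9]
wrist_force: [0.1, 1.1, -0.3]
opening: 0.0855
grasp_force: 0.0
```

```bash
cat >> h.py <<'E'
from scipy.spatial.transform import Rotation as Ro
def delta(tx,ty,tz,yaw):
    o=sensors.get_obs(); R=Ro.from_euler('xyz',o['tcp_rot'],degrees=True).as_matrix()
    s=R.T@(np.array([tx,ty,tz])-o['ee_pos'])*1000
    return np.round(s,1), round(float(np.radians((o['tcp_rot'][2]-yaw+180)%360-180)),4)
E
python3 - <<'E'
from h import *
print(sensors.get_obs()['ee_pos'],sensors.get_obs()['tcp_rot'])
snap('wrist','w1')
E
```

```text
[ 0.47111127 -0.25316817  0.24642   ] [ 1.79952305e+02 -1.42082902e-01  1.76937744e+02]
```

View pics/w1.png

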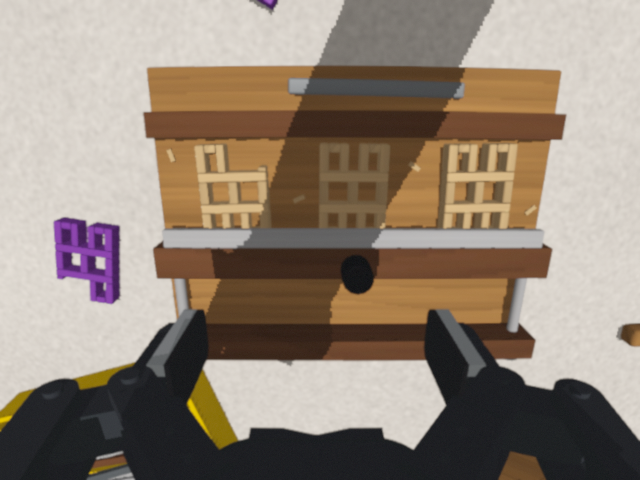

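Wrist view: the reject is at about (232,190), with its missing loop near (250,155). The knob is at (357,275), the lip at row 238, and the fence at row 125. Refining the board yaw, knob and reject positions from this view and the first ones.

Run:
```python
from h import *
for n in('w1','top0'):
    c,im,d=load(n); W=world(c,d); hsv=cv2.cvtColor(im,cv2.COLOR_BGR2HSV); x,y,z=W[...,0],W[...,1],W[...,2]
    if n=='w1': ok=np.zeros((480,640),bool); ok[60:360,140:570]=1; ok[300:,:]=0
    else: ok=(x>.3)&(x<.7)&(abs(y+.22)<.2)
    # lip: grey, z .05-.06
    lip=ok&(hsv[...,1]<40)&(z>.048)&(z<.06)&(abs(x-.5)<.05)
    p=W[lip]; f=np.polyfit(p[:,1],p[:,0],1); yaw=-np.degrees(np.arctan(f[0])); print(n,'lip n',lip.sum(),'board yaw',yaw,'z',np.median(p[:,2]))
    yr=np.radians(yaw); ex=np.array([np.cos(yr),np.sin(yr)]); ey=np.array([-ex[1],ex[0]])
    s=p[:,:2]@ex; print(' lip x range',np.percentile(s,[2,98]), 'y', np.percentile(p[:,:2]@ey,[1,50,99]))
    k=(np.hypot(x-.52,y+.223)<.04)&(z>.088)&(z<.097); q=W[k]; print(' knob',cv2.minAreaRect(q[:,:2].astype(np.float32))[0],np.median(q[:,2]), 'in board axes',q[:,:2].mean(0)@ex,q[:,:2].mean(0)@ey)
    for cy in(-.325,-.221,-.109):
        m=ok&(abs(y-cy)<.048)&(x>.39)&(x<.475)&(z>.0385)&(z<.047)
        m=m&(cv2.cvtColor(im,cv2.COLOR_BGR2HSV)[...,2]>0)
        q=W[m]; sx=q[:,:2]@ex; sy=q[:,:2]@ey
        ymid=np.percentile(sy,[2,98])
        print('  plaque',cy,m.sum(),'y',ymid,ymid.mean(),'xmin',np.percentile(sx,[.5,2,5]),'z',np.median(q[:,2]))
    print(' axes',ex,ey)
```

```text
w1 lip n 7322 board yaw -3.2362902541418177 z 0.05449986647616584
 lip x range [0.49960079 0.51579708] y [-0.35987577 -0.19595847 -0.02659521]
 knob (0.5184443593025208, -0.2229263186454773) 0.09199241399053343 in board axes 0.5295661656202035 -0.19343480942458613
  plaque -0.325 4775 y [-0.34445053 -0.25788495] -0.3011677368022784 xmin [0.40641976 0.40789662 0.40938302] z 0.042052105638485604
  plaque -0.221 5937 y [-0.24175715 -0.15370694] -0.19773204645528075 xmin [0.40065922 0.40228159 0.40397923] z 0.04193515823392019
  plaque -0.109 5779 y [-0.13041438 -0.04150161] -0.08595799380133182 xmin [0.3998828  0.40050674 0.40177582] z 0.04175654760553621
 axes [ 0.99840521 -0.05645389] [0.05645389 0.99840521]
top0 lip n 1255 board yaw -3.0974453975647913 z 0.053500618257739774
 lip x range [0.50097016 0.5172186 ] y [-0.36012315 -0.19342996 -0.02779079]
 knob (0.520724356174469, -0.22301506996154785) 0.09125199529887262 in board axes 0.5316582241564916 -0.19465419717420687
  plaque -0.325 704 y [-0.34384797 -0.25881586] -0.30133191469598813 xmin [0.40611901 0.40722243 0.40903092] z 0.04119074313695603
  plaque -0.221 822 y [-0.24134074 -0.15556194] -0.19845134059254266 xmin [0.40118779 0.40267626 0.40428308] z 0.04114715592440055
  plaque -0.109 764 y [-0.13126126 -0.04364932] -0.08745528954277859 xmin [0.40079573 0.40164862 0.40311441] z 0.04118178094972558
 axes [ 0.99853908 -0.05403429] [0.05403429 0.99853908]
```

Run:
```python
from h import *
print(delta(.519,-.223,.082,176.8))
```

```text
(array([-47.1,  30.9, 165. ]), 0.0027)
```

>>> {"fn": "apply_moves", "kwargs": {
  "motion": [
    {"xyz":[-47,31,20],"twist":0,"jaw":1},
    {"xyz":[-47,31,70],"twist":0,"jaw":1},
    {"xyz":[-47,31,120],"twist":0,"jaw":1},
    {"xyz":[-47,31,150],"twist":0,"jaw":1},
    {"xyz":[-47,31,165],"twist":0,"jaw":0.6}
  ]
}}

```text
time: 2.7
ee_pos: [0.5185, -0.2205, 0.082]
tcp_rot: [180.0, -0.1, 177.1]
wrist_force: [0.3, -0.1, 0.6]
opening: 0.0699
grasp_force: 0.0
```

>>> {"fn": "apply_moves", "kwargs": {
  "motion": [
    {"xyz":[0,0,0],"twist":0,"jaw":-1},
    {"xyz":[0,0,0],"twist":0,"jaw":-1},
    {"xyz":[0,0,0],"twist":0,"jaw":-1},
    {"xyz":[0,0,0],"twist":0,"jaw":-1},
    {"xyz":[0,0,0],"twist":0,"jaw":-1}
  ],
  "grip_force": 30
}}

```text
time: 3.32
ee_pos: [0.5202, -0.2218, 0.0852]
tcp_rot: [180.0, 0.2, 177.1]
wrist_force: [-0.8, 3.9, 6.7]
opening: 0.0252
grasp_force: 29.6
```

>>> {"fn": "apply_moves", "kwargs": {
  "motion": [
    {"xyz":[-10,0,0],"twist":0,"jaw":-1},
    {"xyz":[-20,0,0],"twist":0,"jaw":-1},
    {"xyz":[-30,0,0],"twist":0,"jaw":-1},
    {"xyz":[-39,0,0],"twist":0,"jaw":-1},
    {"xyz":[-43,0,0],"twist":0,"jaw":-1}
  ]
}}

```text
time: 3.95
ee_pos: [0.5633, -0.2241, 0.0852]
tcp_rot: [-180.0, 0.1, 177.1]
wrist_force: [-1.1, 1.9, 7.5]
opening: 0.025
grasp_force: 29.9
```

>>> {"fn": "apply_moves", "kwargs": {
  "motion": [
    {"xyz":[-2,0,0],"twist":0,"jaw":-1},
    {"xyz":[-4,0,0],"twist":0,"jaw":-1},
    {"xyz":[-4,0,0],"twist":0,"jaw":-1}
  ]
}}

```text
time: 4.32
ee_pos: [0.5652, -0.2242, 0.0852]
tcp_rot: [-180.0, -0.1, 177.1]
wrist_force: [-12.4, 2.8, 12.5]
opening: 0.0245
grasp_force: 30.4
```

>>> {"fn": "apply_moves", "kwargs": {
  "motion": [
    {"xyz":[2,0,0],"twist":0,"jaw":0.6},
    {"xyz":[2,0,0],"twist":0,"jaw":0.6},
    {"xyz":[2,0,0],"twist":0,"jaw":0.6},
    {"xyz":[2,0,-50],"twist":0,"jaw":1},
    {"xyz":[2,0,-100],"twist":0,"jaw":1}
  ]
}}

```text
time: 4.95
ee_pos: [0.564, -0.224, 0.184]
tcp_rot: [180.0, -0.1, 177.1]
wrist_force: [0.2, -1.0, -0.3]
opening: 0.0856
grasp_force: 0.0
```

>>> {"fn": "apply_moves", "kwargs": {
  "motion": [
    {"xyz":[30,-30,-30],"twist":0,"jaw":1},
    {"xyz":[60,-60,-40],"twist":0,"jaw":1},
    {"xyz":[90,-90,-40],"twist":0,"jaw":1},
    {"xyz":[90,-90,-40],"twist":0,"jaw":1}
  ]
}}

```text
time: 5.45
ee_pos: [0.4684, -0.3112, 0.2238]
tcp_rot: [-180.0, 0.0, 176.9]
wrist_force: [0.5, -0.9, 0.1]
opening: 0.0849
grasp_force: 0.0
```

Run:
```python
from h import *
print(sensors.get_obs()['ee_pos'],sensors.get_obs()['tcp_rot'])
c,im,d=snap('wrist','w2'); snap('top','t2')
for n in('w2','t2'):
    c,im,d=load(n);W=world(c,d); x,y,z=W[...,0],W[...,1],W[...,2]
    yr=np.radians(-3.17); ex=np.array([np.cos(yr),np.sin(yr)]); ey=np.array([-ex[1],ex[0]])
    X=W[...,:2]@ex; Y=W[...,:2]@ey
    k=(z>.088)&(z<.097)&(np.hypot(x-.565,y+.225)<.04); print(n,'knob',X[k].mean(),Y[k].mean())
    for cy in(-.3035,-.1935,-.0835):
        m=(abs(Y-cy)<.042)&(X>.424)&(X<.52)&(z>.038)&(z<.046)
        mid=m&(abs(X-.468)<.015)
        if m.sum()<30: continue
        far=m&(X>.46)
        print(' pl',cy,m.sum(),'X',np.percentile(X[m],[1,99]),'Ymid',np.percentile(Y[mid],[1,99]),np.percentile(Y[mid],[1,99]).mean(),'rect',cv2.minAreaRect(np.c_[X[far],Y[far]].astype(np.float32)),np.median(z[m]))
```

```text
[ 0.46835406 -0.31115667  0.22379081] [-1.79958519e+02  3.09497770e-02  1.76915069e+02]
w2 knob 0.5745859248067432 -0.2033859271454033
 pl -0.3035 4070 X [0.42838909 0.50990356] Ymid [-0.33044126 -0.2716286 ] -0.30103493177206064 rect ((0.4852690100669861, -0.30063360929489136), (0.05125332623720169, 0.06010787561535835), 0.707403838634491) 0.04283675971678047
 pl -0.1935 4939 X [0.42750793 0.5097736 ] Ymid [-0.22483094 -0.16556826] -0.19519959734927228 rect ((0.48559480905532837, -0.19516630470752716), (0.06029259413480759, 0.0511714369058609), 89.63101196289062) 0.042867225888087834
 pl -0.0835 5055 X [0.42695671 0.50915012] Ymid [-0.1136796  -0.05371423] -0.08369691113632835 rect ((0.48489201068878174, -0.08300308883190155), (0.050798945128917694, 0.06140246242284775), 1.1831979751586914) 0.042823990325582095
t2 knob 0.5763113277835057 -0.19278957425638302
 pl -0.1935 534 X [0.42916071 0.51244723] Ymid [-0.21895149 -0.16519272] -0.1920721061570213 rect ((0.4864237606525421, -0.19519180059432983), (0.06069309636950493, 0.05313173681497574), 88.9451904296875) 0.04191067783017999
 pl -0.0835 668 X [0.4283096  0.51085173] Ymid [-0.11254544 -0.05381731] -0.08318137560698667 rect ((0.4858468770980835, -0.08282439410686493), (0.05286957696080208, 0.059900835156440735), 1.3904073238372803) 0.04188558039918022
```

View pics/w2.png

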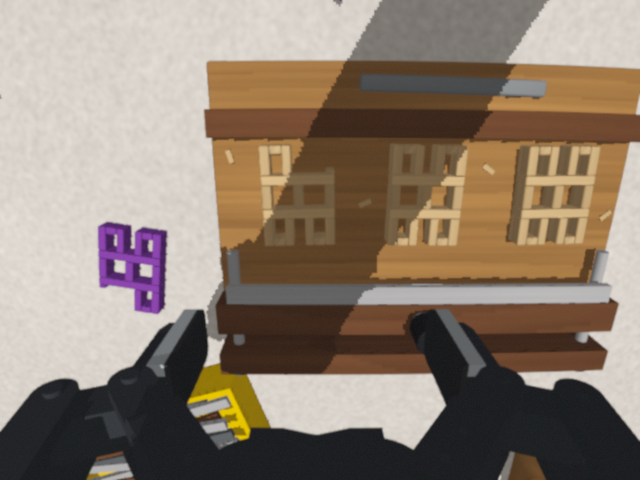

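Wrist view: the bar is fully back, with its lip at row 293, clear of the plaques. The reject is at about (298,195), with its missing loop near (318,155).

Run:
```python
from h import *
print(delta(.452,-.3265,.045,177.1))
```

```text
(array([ 17. , -17.7, 178.3]), -0.0012)
```

>>> {"fn": "apply_moves", "kwargs": {
  "motion": [
    {"xyz":[17,-18,40],"twist":0,"jaw":1},
    {"xyz":[17,-18,90],"twist":0,"jaw":1},
    {"xyz":[17,-18,140],"twist":0,"jaw":1},
    {"xyz":[17,-18,170],"twist":0,"jaw":1},
    {"xyz":[17,-18,178],"twist":0,"jaw":1}
  ]
}}

```text
time: 6.18
ee_pos: [0.4517, -0.3252, 0.043]
tcp_rot: [179.9, -0.2, 177.2]
wrist_force: [-0.5, 0.6, 0.2]
opening: 0.0853
grasp_force: 0.0
```

>>> {"fn": "apply_moves", "kwargs": {
  "motion": [
    {"xyz":[0,0,0],"twist":0,"jaw":0.7},
    {"xyz":[0,0,0],"twist":0,"jaw":0.7}
  ]
}}

```text
time: 6.42
ee_pos: [0.4529, -0.327, 0.047]
tcp_rot: [-179.9, 0.1, 177.1]
wrist_force: [-0.2, -0.9, 0.6]
opening: 0.0728
grasp_force: 0.0
```

Run:
```python
from h import *
o=sensors.get_obs();print(o['ee_pos'],o['opening'],o['wrist_force'])
c,im,d=snap('wrist','w3'); W=world(c,d)
m=(W[...,2]>.02)&(W[...,2]<.3)
# lowest depth-point of fingers: pixels with depth much shorter than scene
v,u=np.mgrid[0:480,0:640]
for s in(-1,1):
    q=(im.max(2)<90)&(np.hypot(W[...,0]-o['ee_pos'][0],W[...,1]-o['ee_pos'][1])<.07)&(np.sign(W[...,1]-o['ee_pos'][1])==s)&(abs(W[...,1]-o['ee_pos'][1])>.03)
    print(s,q.sum(),np.percentile(W[...,2][q],[1,3,10]) if q.sum() else '')
```

```text
[ 0.45294692 -0.32697762  0.0469713 ] 0.072788680759399 [-0.19906213 -0.8723347   0.55015914]
-1 18207 [0.02480633 0.02561171 0.05969826]
1 20159 [0.02496395 0.03975091 0.04172251]
```

View pics/w3.png

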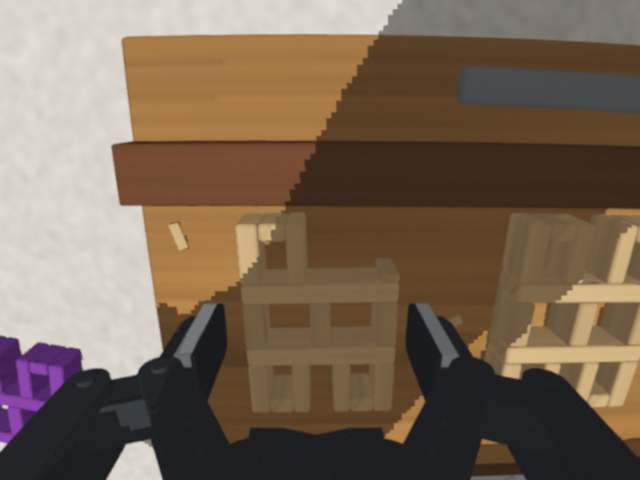

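Wrist view: the fingers straddle the reject (240–397 px), with their tips at about (222,310) and (410,310) and clear space either side. Reading the tip height.

Run:
```python
from h import *
c,im,d=load('w3'); W=world(c,d)
for u,v in[(222,312),(215,312),(220,330),(222,350),(410,312),(415,312),(412,330),(410,350),(200,340),(435,340)]: print(u,v,im[v,u],np.round(W[v,u],4))
```

```text
222 312 [29 26 26] [ 0.4438 -0.3639  0.042 ]
215 312 [27 27 26] [ 0.4395 -0.364   0.0498]
220 330 [29 26 25] [ 0.449  -0.3643  0.0465]
222 350 [28 27 25] [ 0.457  -0.3643  0.048 ]
410 312 [27 25 25] [ 0.4471 -0.2913  0.0428]
415 312 [29 27 29] [ 0.4435 -0.2911  0.0494]
412 330 [27 25 23] [ 0.4524 -0.2914  0.0472]
410 350 [28 24 24] [ 0.4618 -0.2917  0.0464]
200 340 [28 29 27] [ 0.4402 -0.3648  0.0668]
435 340 [95 94 91] [ 0.4434 -0.2893  0.0681]
```

Run:
```python
from h import *
c,im,d=load('w3'); W=world(c,d); x,y,z=W[...,0],W[...,1],W[...,2]
for y0 in(-.3642,-.2914):
    m=(abs(y-y0)<.0025)&(z>.028)&(x>.435)&(x<.48)&(im.max(2)<40)&(np.mgrid[0:480,0:640][0]>295)
    i=np.argsort(z[m])[:6]; print(m.sum(),np.round(W[m][i],4).tolist())
```

```text
2760 [[0.449, -0.3642, 0.0399], [0.4484, -0.3641, 0.0401], [0.4435, -0.3639, 0.0401], [0.4492, -0.3642, 0.0403], [0.4474, -0.3639, 0.0403], [0.4546, -0.3645, 0.0404]]
3052 [[0.4608, -0.2916, 0.0388], [0.4559, -0.2915, 0.0393], [0.4576, -0.2915, 0.0395], [0.4613, -0.2918, 0.0396], [0.4561, -0.2915, 0.0396], [0.457, -0.2915, 0.0398]]
```

Tips stand at about 0.039 m, so I'll lower 8 mm before closing.

>>> {"fn": "apply_moves", "kwargs": {
  "motion": [
    {"xyz":[0,0,4],"twist":0,"jaw":0.7},
    {"xyz":[0,0,8],"twist":0,"jaw":0.7},
    {"xyz":[0,0,8],"twist":0,"jaw":0.3},
    {"xyz":[0,0,8],"twist":0,"jaw":0.0},
    {"xyz":[0,0,8],"twist":0,"jaw":0.0}
  ],
  "grip_force": 40
}}

```text
time: 7.1
ee_pos: [0.4519, -0.3266, 0.0373]
tcp_rot: [-180.0, -0.0, 177.1]
wrist_force: [-0.6, -0.8, 0.8]
opening: 0.0594
grasp_force: 43.7
```

>>> {"fn": "apply_moves", "kwargs": {
  "motion": [
    {"xyz":[0,0,0],"twist":0,"jaw":0.0},
    {"xyz":[0,0,0],"twist":0,"jaw":0.0}
  ]
}}

```text
time: 7.35
ee_pos: [0.4519, -0.3266, 0.0373]
tcp_rot: [-180.0, -0.0, 177.1]
wrist_force: [-0.6, -0.0, 0.9]
opening: 0.0594
grasp_force: 43.7
```

>>> {"fn": "apply_moves", "kwargs": {
  "motion": [
    {"xyz":[0,0,-10],"twist":0,"jaw":0.0},
    {"xyz":[0,0,-40],"twist":0,"jaw":0.0},
    {"xyz":[0,0,-90],"twist":0,"jaw":0.0},
    {"xyz":[0,0,-140],"twist":0,"jaw":0.0},
    {"xyz":[0,0,-160],"twist":0,"jaw":0.0}
  ]
}}

```text
time: 7.98
ee_pos: [0.4526, -0.327, 0.2014]
tcp_rot: [-179.9, 0.2, 177.1]
wrist_force: [-0.5, 0.2, -0.4]
opening: 0.0594
grasp_force: 43.1
```

Run:
```python
from h import *
o=sensors.get_obs();print(o['ee_pos'],o['q'],o['opening'],o['grasp_force'])
print(delta(.50,.2036,.197,84.8))
```

```text
[ 0.45257528 -0.32704953  0.20143983] [-3.58535732e+01  5.13529491e+00  5.04933177e+00  8.96469456e+01
  3.07504986e-04 -3.29456244e+01] 0.05937625685327252 43.05472775871749
(array([-20.4, 532.4,   3.2]), 1.6108)
```

>>> {"fn": "apply_moves", "kwargs": {
  "motion": [
    {"xyz":[-4,53,0],"twist":-0.15,"jaw":0.0},
    {"xyz":[-8,106,0],"twist":-0.3,"jaw":0.0},
    {"xyz":[-12,160,0],"twist":-0.45,"jaw":0.0},
    {"xyz":[-16,213,0],"twist":-0.6,"jaw":0.0},
    {"xyz":[-20,266,0],"twist":-0.75,"jaw":0.0}
  ]
}}

```text
time: 8.6
ee_pos: [0.4854, -0.0603, 0.1981]
tcp_rot: [-180.0, 0.0, -139.7]
wrist_force: [0.6, -0.5, -1.0]
opening: 0.059
grasp_force: 43.0
```

Run:
```python
from h import *
print(sensors.get_obs()['ee_pos'],sensors.get_obs()['tcp_rot'],delta(.524,.2036,.19,264.8))
```

```text
[ 0.48537516 -0.06028949  0.19808584] [-1.79956238e+02  4.20289730e-02 -1.39666183e+02] (array([-200.2,  176.2,    8.1]), -0.7761)
```

>>> {"fn": "apply_moves", "kwargs": {
  "motion": [
    {"xyz":[-40,35,0],"twist":-0.155,"jaw":0.0},
    {"xyz":[-80,70,0],"twist":-0.31,"jaw":0.0},
    {"xyz":[-120,106,0],"twist":-0.465,"jaw":0.0},
    {"xyz":[-160,141,0],"twist":-0.62,"jaw":0.0},
    {"xyz":[-200,176,0],"twist":-0.776,"jaw":0.0}
  ]
}}

```text
time: 9.22
ee_pos: [0.5252, 0.2033, 0.198]
tcp_rot: [-180.0, 0.0, -95.2]
wrist_force: [0.4, -0.1, -0.7]
opening: 0.0594
grasp_force: 43.1
```

>>> {"fn": "apply_moves", "kwargs": {
  "motion": [
    {"xyz":[0,0,0],"twist":0,"jaw":0.0},
    {"xyz":[0,0,0],"twist":0,"jaw":0.0}
  ]
}}

```text
time: 9.48
ee_pos: [0.525, 0.2013, 0.1976]
tcp_rot: [180.0, -0.0, -95.5]
wrist_force: [0.3, -1.1, 0.1]
opening: 0.0595
grasp_force: 43.1
```

Run:
```python
from h import *
print(sensors.get_obs()['ee_pos'],sensors.get_obs()['tcp_rot'])
c,im,d=snap('wrist','w4')
def rim(n,c,d):
    W=world(c,d);x,y,z=W[...,0],W[...,1],W[...,2]
    for lo,hi in((.055,.064),):
        m=(z>lo)&(z<hi)&(np.hypot(x-.487,y-.207)<.14); r=cv2.minAreaRect(W[m][:,:2].astype(np.float32)); print(n,'rim',m.sum(),r)
    m=(z>.021)&(z<.031)&(x>.37)&(x<.455)&(y>.155)&(y<.262); print(n,'old',m.sum(),cv2.minAreaRect(W[m][:,:2].astype(np.float32)) if m.sum()>9 else 0,np.median(z[m]) if m.any() else 0)
    m=(z>.004)&(z<.013)&(abs(x-.525)<.05)&(abs(y-.204)<.03); print('floor',m.sum(),np.median(z[m]) if m.any() else 0)
rim('w4',c,d)
for n in('top0','scene0'):
    c,im,d=load(n); rim(n,c,d)
```

```text
[0.52504401 0.20132966 0.19755143] [ 1.79995990e+02 -1.85618980e-02 -9.55030926e+01]
w4 rim 9011 ((0.4856944680213928, 0.20823359489440918), (0.12368107587099075, 0.22728505730628967), 84.84028625488281)
w4 old 4537 ((0.41317981481552124, 0.20916607975959778), (0.11443185061216354, 0.06982645392417908), 82.80097198486328) 0.02570424265645005
floor 6669 0.008007888628014825
top0 rim 1231 ((0.4878082275390625, 0.20760582387447357), (0.12294935435056686, 0.22703100740909576), 84.78857421875)
top0 old 557 ((0.4100533723831177, 0.20562371611595154), (0.1037229672074318, 0.07275208085775375), 85.53392791748047) 0.024942889382221445
floor 1057 0.0072101508387094615
scene0 rim 1129 ((0.48451611399650574, 0.2064998745918274), (0.12569555640220642, 0.23160846531391144), 85.165771484375)
scene0 old 506 ((0.4124342203140259, 0.20869508385658264), (0.11238528788089752, 0.07347889989614487), 83.84027099609375) 0.025810023785944658
floor 734 0.007553676494288397
```

View pics/w4.png

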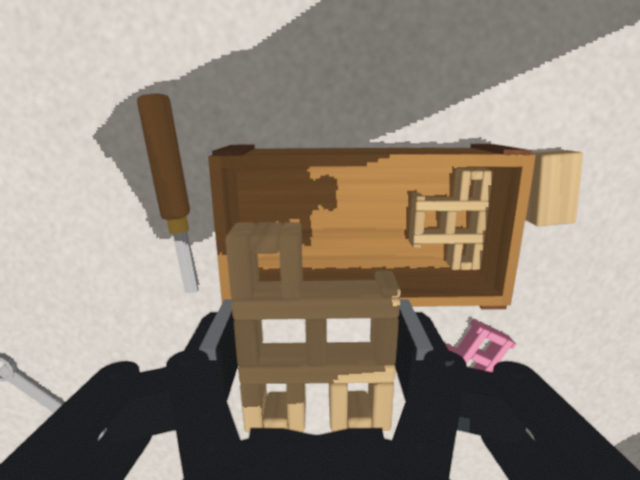

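Wrist view: the held reject, at (315,330), points across the crate. The old reject is at (455,220), and the free floor is to its left. The tool is over the crate, about 3 mm low in y.

Run:
```python
from h import *
print(delta(.524,.2044,.0212,264.9), sensors.get_obs()['ee_pos'])
```

```text
(array([ -3.5,   1.5, 176.4]), -0.008) [0.52512577 0.20079606 0.19764718]
```

>>> {"fn": "apply_moves", "kwargs": {
  "motion": [
    {"xyz":[-3.5,1.5,40],"twist":-0.008,"jaw":0.0},
    {"xyz":[-3.5,1.5,80],"twist":-0.008,"jaw":0.0},
    {"xyz":[-3.5,1.5,115],"twist":-0.008,"jaw":0.0},
    {"xyz":[-3.5,1.5,125],"twist":-0.008,"jaw":0.0},
    {"xyz":[-3.5,1.5,125],"twist":-0.008,"jaw":0.0}
  ]
}}

```text
time: 10.15
ee_pos: [0.5242, 0.2044, 0.0729]
tcp_rot: [-180.0, -0.0, -95.1]
wrist_force: [0.6, -0.1, -0.1]
opening: 0.059
grasp_force: 43.2
```

Run:
```python
from h import *
print(delta(.524,.2044,.0212,264.9), sensors.get_obs()['ee_pos'])
```

```text
(array([-0. ,  0.2, 51.7]), 0.0) [0.5241663  0.20435491 0.07288255]
```

>>> {"fn": "apply_moves", "kwargs": {
  "motion": [
    {"xyz":[0,0,20],"twist":0,"jaw":0.0},
    {"xyz":[0,0,38],"twist":0,"jaw":0.0},
    {"xyz":[0,0,47],"twist":0,"jaw":0.0},
    {"xyz":[0,0,51],"twist":0,"jaw":0.0},
    {"xyz":[0,0,51],"twist":0,"jaw":0.0}
  ]
}}

```text
time: 10.78
ee_pos: [0.5242, 0.2051, 0.0215]
tcp_rot: [-180.0, 0.0, -95.0]
wrist_force: [0.3, 0.5, -0.4]
opening: 0.0591
grasp_force: 43.2
```

>>> {"fn": "apply_moves", "kwargs": {
  "motion": [
    {"xyz":[0,0,0],"twist":0,"jaw":0.0}
  ]
}}

```text
time: 10.9
ee_pos: [0.5243, 0.2052, 0.0219]
tcp_rot: [-180.0, 0.0, -95.0]
wrist_force: [-0.0, 0.5, -1.0]
opening: 0.0594
grasp_force: 43.2
```

Now 1 to 2 mm above the floor: release gently and rise.

>>> {"fn": "apply_moves", "kwargs": {
  "motion": [
    {"xyz":[0,0,1],"twist":0,"jaw":0.0},
    {"xyz":[0,0,1],"twist":0,"jaw":0.7},
    {"xyz":[0,0,1],"twist":0,"jaw":0.7},
    {"xyz":[0,0,1],"twist":0,"jaw":0.7},
    {"xyz":[0,0,-20],"twist":0,"jaw":0.7}
  ]
}}

```text
time: 11.52
ee_pos: [0.5233, 0.2047, 0.0401]
tcp_rot: [179.9, -0.1, -95.0]
wrist_force: [0.4, -0.2, 0.2]
opening: 0.0724
grasp_force: 0.0
```

>>> {"fn": "apply_moves", "kwargs": {
  "motion": [
    {"xyz":[0,0,-40],"twist":0,"jaw":0.7},
    {"xyz":[0,0,-90],"twist":0,"jaw":0.7},
    {"xyz":[0,0,-140],"twist":0,"jaw":1},
    {"xyz":[0,0,-180],"twist":0,"jaw":1},
    {"xyz":[-60,0,-180],"twist":0,"jaw":1}
  ]
}}

```text
time: 12.15
ee_pos: [0.5313, 0.2636, 0.2264]
tcp_rot: [-179.6, 0.2, -95.3]
wrist_force: [1.4, -0.0, -0.3]
opening: 0.0853
grasp_force: 0.0
```

Run:
```python
from h import *
c,im,d=snap('wrist','w5'); W=world(c,d);x,y,z=W[...,0],W[...,1],W[...,2]
print(sensors.get_obs()['ee_pos'],sensors.get_obs()['tcp_rot'])
m=(z>.0215)&(z<.031)&(abs(x-.524)<.042)&(abs(y-.2044)<.044); print(m.sum(),cv2.minAreaRect(W[m][:,:2].astype(np.float32)),np.percentile(z[m],[5,50,95]))
print(delta(.5635,-.2245,.185,176.9))
cv2.imwrite('pics/w5c.png',im[:,:,::-1])
```

```text
[0.53052629 0.27087401 0.22281299] [-179.79798983    0.26268219  -95.02080125]
3920 ((0.5244075059890747, 0.20476223528385162), (0.08330553025007248, 0.06016644090414047), 85.82472229003906) [0.0243572  0.02587762 0.02718096]
(array([490.8, -76.1,  35.8]), 1.5373)
```

View pics/w5.png

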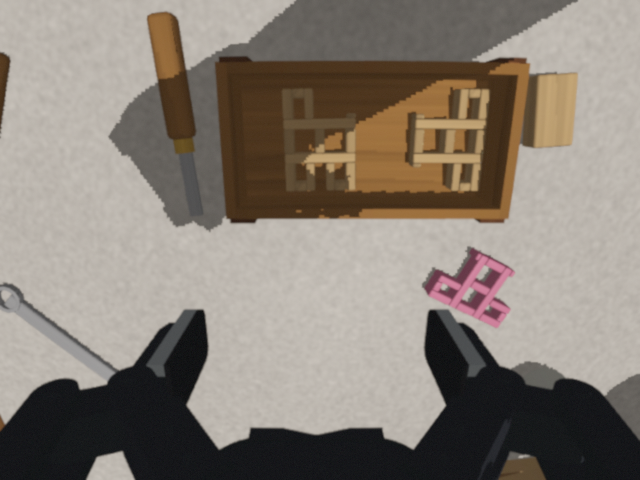

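Wrist view: the reject lies flat at (320,140), parallel to the old reject at (450,138). Its top is 26 mm high, it is centred at (0.524, 0.205), and it is turned 85.8° against 84.9° for straight across. Going back to the knob.

>>> {"fn": "apply_moves", "kwargs": {
  "motion": [
    {"xyz":[54,-8,0],"twist":0.17,"jaw":1},
    {"xyz":[108,-16,0],"twist":0.34,"jaw":1},
    {"xyz":[162,-24,0],"twist":0.51,"jaw":1},
    {"xyz":[216,-32,0],"twist":0.68,"jaw":1},
    {"xyz":[270,-40,0],"twist":0.85,"jaw":1}
  ]
}}

```text
time: 12.82
ee_pos: [0.5456, -0.0094, 0.2214]
tcp_rot: [-180.0, 0.0, -144.0]
wrist_force: [0.6, -0.1, 0.1]
opening: 0.0859
grasp_force: 0.0
```

Run:
```python
from h import *
print(delta(.5635,-.2245,.185,176.9))
```

```text
(array([ 111.9, -184.6,   36.4]), 0.6819)
```

>>> {"fn": "apply_moves", "kwargs": {
  "motion": [
    {"xyz":[28,-46,0],"twist":0.17,"jaw":1},
    {"xyz":[56,-92,0],"twist":0.34,"jaw":1},
    {"xyz":[84,-138,10],"twist":0.51,"jaw":1},
    {"xyz":[112,-184,30],"twist":0.68,"jaw":1},
    {"xyz":[112,-184,36],"twist":0.68,"jaw":1}
  ]
}}

```text
time: 13.45
ee_pos: [0.5635, -0.2254, 0.1831]
tcp_rot: [180.0, -0.1, 177.0]
wrist_force: [-0.7, 0.3, -0.5]
opening: 0.0852
grasp_force: 0.0
```

>>> {"fn": "apply_moves", "kwargs": {
  "motion": [
    {"xyz":[0,0,0],"twist":0,"jaw":1}
  ]
}}

```text
time: 13.58
ee_pos: [0.5639, -0.2221, 0.1847]
tcp_rot: [180.0, -0.1, 177.4]
wrist_force: [-1.0, 0.3, 0.3]
opening: 0.0854
grasp_force: 0.0
```

Run:
```python
from h import *
print(sensors.get_obs()['ee_pos'],delta(.5642,-.2242,.085,177))
```

```text
[ 0.56389223 -0.22210405  0.18467927] (array([-0.5, -2.1, 99.7]), 0.0061)
```

>>> {"fn": "apply_moves", "kwargs": {
  "motion": [
    {"xyz":[0,-2,40],"twist":0,"jaw":1},
    {"xyz":[0,-2,80],"twist":0,"jaw":0.8},
    {"xyz":[0,-2,99],"twist":0,"jaw":0.6},
    {"xyz":[0,-2,99],"twist":0,"jaw":0.6},
    {"xyz":[0,-2,99],"twist":0,"jaw":-1}
  ],
  "grip_force": 30
}}

```text
time: 14.2
ee_pos: [0.565, -0.2241, 0.0884]
tcp_rot: [-180.0, 0.1, 177.4]
wrist_force: [-0.6, -0.1, 0.2]
opening: 0.0515
grasp_force: 0.0
```

>>> {"fn": "apply_moves", "kwargs": {
  "motion": [
    {"xyz":[0,0,0],"twist":0,"jaw":-1},
    {"xyz":[0,0,0],"twist":0,"jaw":-1},
    {"xyz":[0,0,0],"twist":0,"jaw":-1},
    {"xyz":[0,0,0],"twist":0,"jaw":-1},
    {"xyz":[0,0,0],"twist":0,"jaw":-1}
  ]
}}

```text
time: 14.82
ee_pos: [0.5647, -0.2242, 0.088]
tcp_rot: [-180.0, 0.1, 177.3]
wrist_force: [-0.6, 2.0, 5.9]
opening: 0.0248
grasp_force: 29.4
```

>>> {"fn": "apply_moves", "kwargs": {
  "motion": [
    {"xyz":[10,0,0],"twist":0,"jaw":-1},
    {"xyz":[20,0,0],"twist":0,"jaw":-1},
    {"xyz":[30,0,0],"twist":0,"jaw":-1},
    {"xyz":[39,0,0],"twist":0,"jaw":-1},
    {"xyz":[43,0,0],"twist":0,"jaw":-1}
  ]
}}

```text
time: 15.45
ee_pos: [0.5218, -0.2219, 0.0879]
tcp_rot: [180.0, 0.2, 177.3]
wrist_force: [2.7, 4.6, 6.0]
opening: 0.0251
grasp_force: 29.7
```

>>> {"fn": "apply_moves", "kwargs": {
  "motion": [
    {"xyz":[2,0,0],"twist":0,"jaw":-1},
    {"xyz":[4,0,0],"twist":0,"jaw":-1},
    {"xyz":[4,0,0],"twist":0,"jaw":-1}
  ]
}}

```text
time: 15.82
ee_pos: [0.5197, -0.2217, 0.0879]
tcp_rot: [180.0, 0.4, 177.4]
wrist_force: [10.0, 4.1, 0.7]
opening: 0.0247
grasp_force: 29.9
```

Home stop felt (10 N; TCP back to 0.5197 against 0.5202). Release, rise and check.

>>> {"fn": "apply_moves", "kwargs": {
  "motion": [
    {"xyz":[-1.5,0,0],"twist":0,"jaw":0.6},
    {"xyz":[-1.5,0,0],"twist":0,"jaw":0.6},
    {"xyz":[-1.5,0,0],"twist":0,"jaw":0.6},
    {"xyz":[-1.5,0,-50],"twist":0,"jaw":1},
    {"xyz":[-1.5,0,-100],"twist":0,"jaw":1}
  ]
}}

```text
time: 16.45
ee_pos: [0.518, -0.222, 0.187]
tcp_rot: [180.0, -0.1, 177.3]
wrist_force: [1.5, -0.4, -0.1]
opening: 0.0855
grasp_force: 0.0
```

>>> {"fn": "apply_moves", "kwargs": {
  "motion": [
    {"xyz":[20,0,-40],"twist":0,"jaw":1},
    {"xyz":[50,0,-60],"twist":0,"jaw":1},
    {"xyz":[50,0,-60],"twist":0,"jaw":1},
    {"xyz":[50,0,-60],"twist":0,"jaw":1}
  ]
}}

```text
time: 16.95
ee_pos: [0.4688, -0.2198, 0.2456]
tcp_rot: [180.0, -0.0, 177.3]
wrist_force: [-0.2, 0.1, -0.3]
opening: 0.0854
grasp_force: 0.0
```

Run:
```python
from h import *
snap('wrist','w6'); snap('scene','s6')
for n in('w1','w6','scene0','s6'):
    c,im,d=load(n); W=world(c,d);x,y,z=W[...,0],W[...,1],W[...,2]
    k=(z>.088)&(z<.097)&(np.hypot(x-.52,y+.223)<.035); print(n,k.sum(),cv2.minAreaRect(W[k][:,:2].astype(np.float32))[0])
    for cx,cy in((.462,-.221),(.468,-.111)):
        m=(z>.038)&(z<.046)&(abs(x-cx)<.022)&(abs(y-cy)<.045); print('  pl',np.percentile(y[m],[1,99]).round(4),np.median(z[m]))
a=load('w6')[1]; b=load('s6')[1]
cv2.imwrite('pics/fin.png',np.hstack([cv2.resize(a,(400,300)),cv2.resize(b,(400,300))]))
```

```text
w1 756 (0.5184443593025208, -0.2229263186454773)
  pl [-0.2507 -0.1911] 0.042867861226979165
  pl [-0.1397 -0.0799] 0.042945392692788936
w6 746 (0.5187041163444519, -0.222580686211586)
  pl [-0.2507 -0.191 ] 0.04287433285410275
  pl [-0.1392 -0.0799] 0.042974623325758354
scene0 117 (0.5202089548110962, -0.22288252413272858)
  pl [-0.251  -0.1913] 0.042394363432891935
  pl [-0.1389 -0.0796] 0.04262684991549093
s6 116 (0.5193671584129333, -0.22285792231559753)
  pl [-0.251  -0.1913] 0.042343472196459286
  pl [-0.1391 -0.0795] 0.04280543701935957
```

View pics/fin.png

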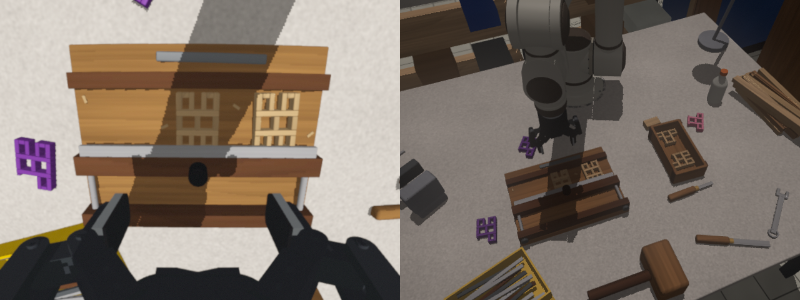

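The bar is home, with the knob where it was at the start. Both whole plaques, at (198,118) and (278,118), are unmoved, and both rejects lie in the crate at (668,133) and (682,157). Handing in.

```bash
python3 -c "
from workcell import bot; print(bot.job_done())"
```

```text
the job is handed in; nothing more can be done
None
```

The job is handed in after about 17 s: the broken plaque lies flat across the crate beside the old reject (about 1° off straight), the clamp bar is fully home, and the two whole plaques were not moved.

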